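Level the drying board

ROBOT

A 6-joint arm with a two-finger parallel gripper is mounted at the origin on the work surface. World frame = base frame: x ahead of the robot, y to its left, z up, the work surface at z = 0. Lengths are in mm, angles in degrees, forces in N, time in s.
With the tool pointing down it reaches from about 275 to 850 mm from the base axis. Payload 5.2 kg.
Tool frame: the origin (TCP) lies midway between the tips of the shut fingers; the grasp point (between the pads) lies bot.grasp_offset behind it (bot.grasp_offset is the distance from the TCP to the grasp point, in mm); z points along the fingers, y is the direction in which the jaws open and shut (so a half turn about z gives the same grasp; the last joint's range is limited). The gripper opens to 85 mm and grips with 20 to 120 N. Pads are 22 mm wide; open, the fingers measure 114 mm over their backs; the gripper's body (76 mm by 85 mm) begins 54 mm behind the grasp point. The pads swing forward as they close: fully open they stand 13 mm farther back than shut.
Start: joints at [-79.286, 14.817, 87.949, -0, 77.235, -11.62], TCP at [209.023, -508.738, 231.31] pointing down, gripper open.
Joint ranges: [-179.93, 179.93], [-52.35, 119.4], [10.71, 147.94], [-69.91, 249.91], [12.55, 155.21], [-178.61, 178.61]. Speed limits (degrees/s): [147.25, 147.25, 180, 180, 180, 180].

INTERFACE

Orientations are given as a 3x3 rotation matrix whose columns are the frame's x, y, z axes.
In Python, from plant import bot, camera gives the robot as it stands. The module is installed in compiled form; this text tells all that it offers.
- The arm moves only by the tool play_rows, never from a script. Its argument "plan" is a list of rows, each a list of 5 numbers: the closure, from -1 (fully open) to 1 (shut), so that 0 is half open, then the shift along the tool's x, y, z in cm, then the turn about the tool's z in degrees. In form: [[gripper, x, y, z, spin], ...]. A call has 1 to 12 rows; each row shifts and turns the commanded pose from where the row before left it, along the tool's axes as they then stand; what a row does not reach is not made up. A row lasts 1/12 s, in which the tool goes at most 41.7 mm and 7.16 degrees, less where a joint would pass 70% of its speed; a pose out of reach is approached as far as the arm can. A call with a gripper value outside its range is refused whole. The fingers move at their own pace and stop on an object; "grip_force" is the grip in N (left out, the last holds). Time passes only in rows, so rows that do not move let the fingers close. It gives the time, the measured TCP pose, the force and the opening at its end, in the units of the state.
- bot.observe(): the state, without advancing time (a new reading comes with each control period).
- camera(name): name is "side" or "top"; returns a dict with "color" (384x512x3 uint8, red, green, blue), "K" (3x3 intrinsics, pixels), "k1" (the pictures are not rectified: a ray, as slopes to the right and down, at radius r is drawn at 1 + k1 r^2 times it, then the intrinsics apply), "R" (3x3) and "t" (3): a world point X has camera coordinates R X + t. Camera axes: x right, y down, z forward; pixel columns grow to the right and rows downward; lengths in mm; the calibration is good to about 2 mm. A picture is of the moment at which its call begins. There is no depth.
- bot.hand_in(): hands the job in, once; it reports no verdict.
The state is a dict: "time_s": time; "q": joint angles; "dq": joint speeds; "joint_torque": joint torques, N m; "eef_pos": TCP position; "tcp_rot": TCP orientation; "force": force on the tool from outside, world axes, zero at the start; "ft_torque": the same for the moment, N m; "opening": finger opening in mm.
Only numpy, scipy, OpenCV 4.12 (cv2) and the standard library are available. Lean on these libraries where they do the work, as an engineer would, in place of code of your own. Each camera call takes 0.05 s, during which the arm holds its last target. There are 200 camera calls.

TASK

Level the drying board: stand the spirit level upright on the middle of the plywood board, lying along the board's length, and let go so that the bubble shows the slope; then turn the bar handle of the levelling foot until the bubble rests between its two lines. Finally press the spirit level down onto the board, lightly but firmly (about 10 newtons), and finish while still pressing, with the bubble between the lines. Press gently, do not ram it, and leave the pots and tools lying around where they are.

Things in the scene. Friction and masses are not known exactly. Their poses are not given: they have to be found in the camera images.
- level_center (a point): Spirit level: aluminium bar 180 x 26 x 40 mm (long along its x, 26 wide along y, 40 tall along z) with black end caps, about 0.35 kg, standing upright on the table. This point is the middle of the bar, 20 mm above its underside. Its flat top is solid all over. The vial is let into the top, its middle 48 mm towards +x from this point. Grip the bar across its 26 mm width.
- bubble (a joint): Bubble of the spirit level, in m along the bar's x: 0 = centred between the vial's two black lines, limits -0.020 and +0.020. The bubble is 12 mm long, the lines 18 mm apart, so it lies wholly between them within 0.003. It goes to the higher end, 8 mm for each degree of slope (0.458 m per rad), and takes about 1.5 s to settle.
- board_mid (a point): Centre of the upper face of the plywood board of the levelling stand: board 150 mm along this point's x, 300 mm along its y, 15 thick, top about 55 to 60 mm above the table; z is the board's normal. The stand is fixed to the table. At the start the +y (foot) end is too low by 0.8 to 2.3 degrees. There is no slope across the board.
- board_pivot (a point): Middle of the line, along the board's x, on which the board pivots: under its -y end, 140 mm from the board's centre, 45 mm above the table. The other (+y) end is carried by the nut of the levelling foot, whose screw stands 185 mm from the board's centre.
- foot_grip (a point): Levelling foot: upright screw beyond the board's +y end with a black bar handle on top, 56 mm long (this point's x), 14 wide (y), 26 tall; this point is the handle's middle, always 101 mm above the table; collar and bracket lie below 88 mm. Clockwise from above raises that end of the board 0.86 degrees (0.015 rad) per radian. It turns stiffly (0.15 N m), stays where left; stop 1 rad past level.
- cup: Bystander: terracotta beaker, 72 mm across, 80 tall, loose; origin at the underside's centre.
- bowl: Bystander: white bowl, 116 mm across, 50 tall, loose; origin at the underside's centre.
- jar: Bystander: glass jar with steel lid, 64 mm across, 85 tall, loose; origin at the underside's centre.
- prop_center (a point): Bystander: plaster kiln prop, upright cylinder 40 mm across, 70 tall, loose; origin at its centre.
- tile: Bystander: terracotta tile, 90 x 90 x 12 mm, lying flat, loose; origin at the underside's centre.
- trimmer: Bystander: brush, 170 mm long, lying flat, loose; origin at its underside, near the middle.
- rib: Bystander: wooden rib, 45 x 80 x 8 mm plate, lying flat, loose; origin at the underside's centre.
Not all that is in view belongs to the job. What is shaped like the part that bears level_center but red or yellow is not meant.

How it is judged:
By the outcome, as a careful person would: the job done as asked, in the order asked, and still so for the second after the job is handed in, while the arm keeps its last pose, push and grip.
It also fails if it takes over 69 s, if anything falls off the work surface, if the arm or the gripper's body presses on something with over 40 N, if the wrist force passes 120 N, or if a joint passes its speed limit or range.

## Working session

There is one attempt and no reset: what is moved stays moved. The work goes in short steps, Python scripts to look and compute and a tool call to move; the robot and the scene stay as the last step left them, time stands still between calls to the robot, and variables do not carry over. Pictures are saved under pics/ and viewed, on a budget of 10 in all, crops included, one or two more only if the job needs it, and the job is handed in when it is done.

Besides the shell and the picture viewer there is one more tool, called after "Emit:" as name(argument=value, ...) on one line, values as JSON. play_rows: Moves the arm, as the interface text tells. Its arguments: {"type":"object","properties":{"plan":{"type":"array","items":{"type":"array","items":{"type":"number"}}},"grip_force":{"type":"number"}},"required":["plan"]}

```bash
mkdir -p pics
cat > h.py <<'E'
import numpy as np, cv2
from plant import bot, camera
def snap(n,f,crop=None,scale=1):
    c=camera(n); im=c["color"][:,:,::-1]
    if crop: x0,y0,x1,y1=crop; im=im[y0:y1,x0:x1]
    if scale!=1: im=cv2.resize(im,None,fx=scale,fy=scale,interpolation=cv2.INTER_CUBIC)
    cv2.imwrite("pics/"+f,im); return c
def und(c,uv):
    K=np.array(c["K"]);k=c["k1"]
    d=(np.array(uv,float)-[K[0,2],K[1,2]])/[K[0,0],K[1,1]]
    p=d.copy()
    for _ in range(20): p=d/(1+k*(p@p))
    return p
def at_z(c,uv,z):
    R=np.array(c["R"]);t=np.array(c["t"]);p=und(c,uv)
    o=-R.T@t; d=R.T@np.r_[p,1]
    return o+d*(z-o[2])/d[2]
def proj(c,X):
    R=np.array(c["R"]);t=np.array(c["t"]);K=np.array(c["K"]);v=R@np.array(X,float)+t
    p=v[:2]/v[2];p=p*(1+c["k1"]*(p@p));return p*[K[0,0],K[1,1]]+[K[0,2],K[1,2]]
E
python3 - <<'E'
from h import *
import pickle
cs={}
ims=[]
for n in("top","side"):
    cs[n]=snap(n,n+"0.png",None,1.5); print(n,(-np.array(cs[n]["R"]).T@cs[n]["t"]).round(),cs[n]["K"][0][0])
s=bot.observe();print(s["tcp_rot"],s["eef_pos"],s["force"],s["opening"],bot.grasp_offset,s["time_s"])
E
```

```text
top [ 432.   -7. 1068.] 368.3519617414543
side [ 339.  859. 1088.] 393.42648476442673
[[ 9.24979290e-01  3.80017391e-01 -3.09670833e-04]
 [ 3.80017370e-01 -9.24977908e-01  1.63365013e-03]
 [ 3.34376784e-04 -1.62877284e-03 -9.99998618e-01]] [ 208.92692867 -508.25886933  230.56519449] [0.57117536 0.62646893 0.1707066 ] 85.15638009753185 18.700000000000003 0.1
```

View pics/top0.png

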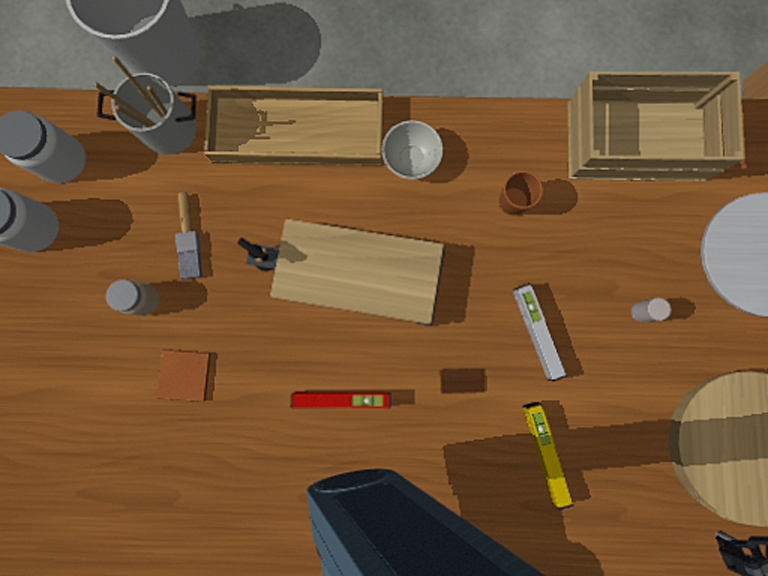

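View pics/side0.png

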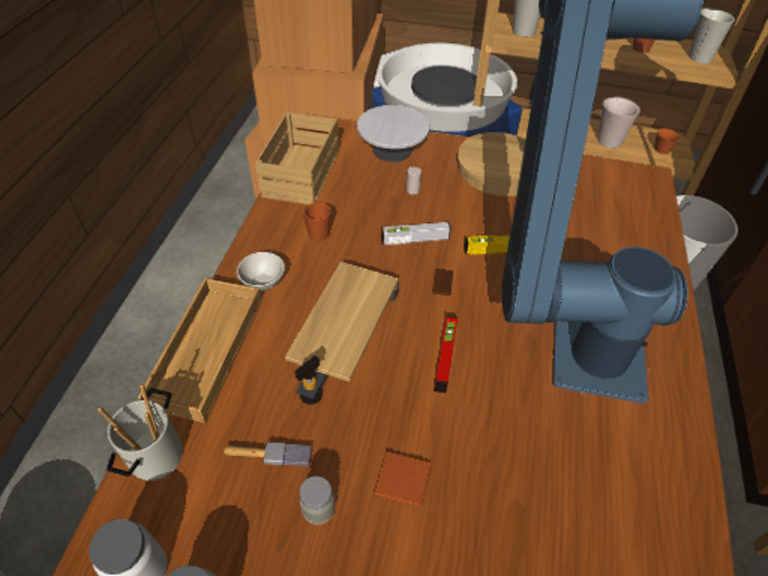

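Top view: three level-shaped bars, red (340,400), yellow (548,455) and silver (540,332). The silver one is the aluminium bar, and red and yellow are excluded. The board is at (357,271) and the foot handle at about (253,250). I'll confirm in one enlarged crop.

Run:
```python
from h import *
c=snap("top","top1.png",(150,135,390,270),3.33)
for uv in [(360,221),(169,170)]: print(at_z(c,uv,40))
```

```text
[ 478.65041458 -281.1090342    40.        ]
[609.5639258  255.97072979  40.        ]
```

View pics/top1.png

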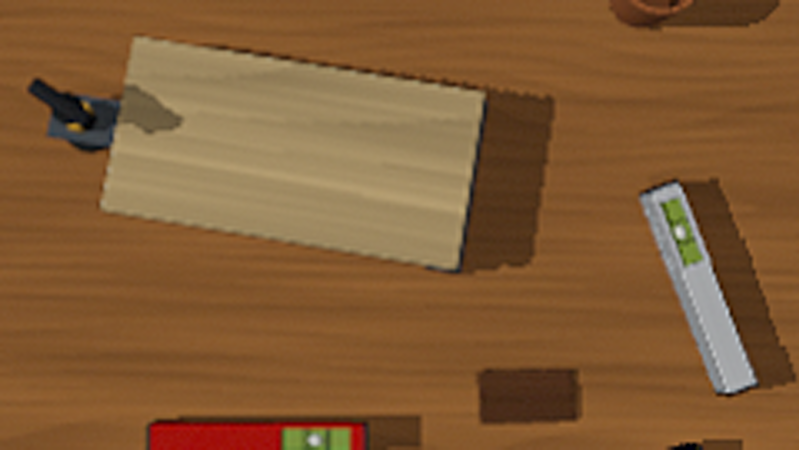

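The crop confirms the silver bar: vial at (682,230), top face corners (650,192), (680,183), (757,383), (727,392). Board corners: (135,37), (486,92), (460,270), (102,210). Handle: about (35,85) to (92,120).

Run:
```python
from h import *
c=camera("top")
f=lambda p,z: at_z(c,np.array(p)/3.33+[150,135]-0.35,z)
A=[f(p,40) for p in [(650,192),(680,183),(757,383),(727,392)]]
m=np.mean(A,0); ax=(A[0]+A[1]-A[2]-A[3])/2
print("level",m,np.linalg.norm(ax),np.degrees(np.arctan2(ax[1],ax[0])), np.linalg.norm(A[0]-A[1]))
print("vial",f((682,231),40)-m)
B=[f((135,37),54),f((486,92),61),f((460,270),61),f((102,210),54)]
bm=np.mean(B,0); by=(B[0]+B[3]-B[1]-B[2])/2; bx=(B[0]+B[1]-B[2]-B[3])/2
print("board",bm,np.linalg.norm(by[:2]),np.linalg.norm(bx[:2]),np.degrees(np.arctan2(by[1],by[0])),np.degrees(np.arctan2(bx[1],bx[0])))
u=by[:2]/np.linalg.norm(by[:2]); fp=bm[:2]+185*u; print("foot",fp)
h1,h2=f((33,84),114),f((92,121),114)
print("handle",h1,h2,(h1+h2)/2,np.degrees(np.arctan2(*(h2-h1)[[1,0]])),np.linalg.norm(h2-h1))
print((proj(c,[*fp,114])+.35-[150,135])*3.33)
snap("side","side1.png",(170,150,310,290),4)
```

```text
level [ 479.7713055  -283.14904597   40.        ] 174.3470635865153 20.39010905783429 26.294232870925576
vial [45.48280624 16.64771704  0.        ]
board [582.59247185  58.00414014  57.5       ] 300.20729715276985 149.54291364709212 81.82933278501528 -7.715326432352546
foot [608.88507801 241.12622745]
handle [623.29884286 263.46345276 114.        ] [594.63291198 215.12733544 114.        ] [608.96587742 239.2953941  114.        ] -120.67023260532022 56.19711585307099
[ 60.13540956 102.5140521 ]
```

View pics/side1.png

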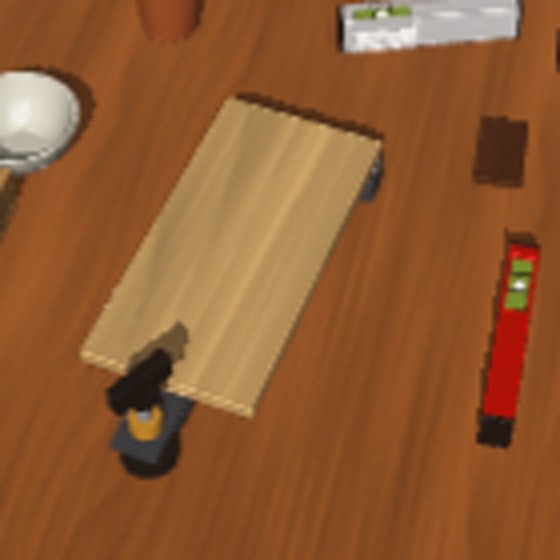

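Both views agree: the level is at (480,-283) along 20.4°, the board's middle at (583,58) along 82°, and the handle at (609,241) along 59°. Now I move above the level.

Emit:
play_rows(plan=[[-1,3.06,-0.96,0.9,0],[-1,3.06,-0.96,0.9,0],[-1,3.06,-0.96,0.9,0],[-1,3.06,-0.96,0.9,0],[-1,3.06,-0.96,0.9,0],[-1,3.06,-0.96,0.9,0],[-1,3.06,-0.96,0.9,0],[-1,3.06,-0.96,0.9,0],[-1,3.06,-0.96,0.9,0],[-1,3.06,-0.96,0.9,0],[-1,3.06,-0.96,0.9,0],[-1,0,0,0,1.9]], grip_force=40)

```text
time_s: 1.25
eef_pos: [482.9, -278.5, 130.4]
tcp_rot: [[0.936, 0.353, -0.0], [0.353, -0.936, 0.004], [0.001, -0.003, -1.0]]
force: [-0.8, 0.4, -0.4]
opening: 85.4
```

Emit:
play_rows(plan=[[-1,0,0,0,0],[-1,0,0,2,0],[-1,0,0,2,0],[-1,0,0,2,0],[-1,0,0,1,0],[-1,0,0,1,0],[-1,0,0,0,0],[-1,0,0,0,0]])

```text
time_s: 1.92
eef_pos: [480.1, -283.6, 52.5]
tcp_rot: [[0.937, 0.349, -0.0], [0.349, -0.937, 0.0], [-0.0, -0.0, -1.0]]
force: [-0.1, 0.7, -0.2]
opening: 85.6
```

Emit:
play_rows(plan=[[-1,0,0,1.2,0],[-1,0,0,1.2,0],[-1,0,0,1.0,0],[-1,0,0,0.8,0],[1,0,0,0,0],[1,0,0,0,0],[1,0,0,0,0],[1,0,0,0,0],[1,0,0,0,0],[1,0,0,0,0],[1,0,0,0,0],[1,0,0,0,0]], grip_force=40)

```text
time_s: 2.92
eef_pos: [480.6, -283.4, 11.0]
tcp_rot: [[0.937, 0.349, 0.001], [0.349, -0.937, -0.001], [0.001, 0.001, -1.0]]
force: [-0.9, 1.7, 6.1]
opening: 25.3
```

Emit:
play_rows(plan=[[1,0,0,0,0],[1,0,0,0,0],[1,0,0,-0.4,0],[1,0,0,-1,0],[1,0,0,-2,0],[1,0,0,-2.6,0],[1,0,0,-2.6,0],[1,0,0,-2.6,0],[1,0,0,-1.8,0],[1,0,0,-1,0],[1,0,0,0,0],[1,0,0,0,0]], grip_force=40)

```text
time_s: 3.92
eef_pos: [480.0, -283.0, 150.1]
tcp_rot: [[0.937, 0.349, -0.0], [0.349, -0.937, 0.0], [-0.0, -0.0, -1.0]]
force: [-0.8, -0.5, -4.2]
opening: 25.3
```

Emit:
play_rows(plan=[[1,0.9,-1.2,0,0],[1,1.8,-2.35,0,0],[1,1.95,-2.55,0,0],[1,1.95,-2.55,0,0],[1,1.95,-2.55,0,0],[1,1.95,-2.55,0,0],[1,1.95,-2.55,0,0],[1,1.95,-2.55,0,0],[1,1.95,-2.55,0,0],[1,1.95,-2.55,0,0],[1,1.85,-2.5,0,0],[1,1.35,-1.92,0,0]])

```text
time_s: 4.92
eef_pos: [581.6, 61.2, 148.1]
tcp_rot: [[0.937, 0.35, -0.004], [0.35, -0.937, 0.001], [-0.003, -0.003, -1.0]]
force: [0.5, -0.3, -3.4]
opening: 25.7
```

Emit:
play_rows(plan=[[1,0,0,0,-3],[1,0,0,0,-6],[1,0,0,0,-6.5],[1,0,0,0,-6.5],[1,0,0,0,-6.5],[1,0,0,0,-6.5],[1,0,0,0,-6.5],[1,0,0,0,-6.5],[1,0,0,0,-6.5],[1,0,0,0,-5],[1,0,0,0,-2.1],[1,0,0,0,0]])

```text
time_s: 5.92
eef_pos: [581.1, 58.6, 148.1]
tcp_rot: [[0.137, 0.991, -0.004], [0.991, -0.137, 0.001], [0.0, -0.004, -1.0]]
force: [-0.2, -0.0, -3.9]
opening: 25.5
```

Emit:
play_rows(plan=[[1,0.0,0.1,0.6,0],[1,0,0,1.2,0],[1,0,0,1.4,0],[1,0,0,1.4,0],[1,0,0,1.2,0],[1,0,0,0.6,0],[1,0,0,0.2,0],[1,0,0,0.1,0],[1,0,0,0.1,0],[1,0,0,0,0],[1,0,0,0,0]])

```text
time_s: 6.83
eef_pos: [584.2, 57.6, 83.0]
tcp_rot: [[0.139, 0.99, 0.001], [0.99, -0.139, -0.0], [0.0, 0.001, -1.0]]
force: [0.4, -0.3, -3.5]
opening: 25.6
```

Emit:
play_rows(plan=[[1,0,0,0.1,0],[1,0,0,0.1,0],[1,0,0,0.1,0],[1,0,0,0.1,0],[1,0,0,0.1,0],[1,0,0,0.1,0],[1,0,0,0,0],[1,0,0,0,0]])

```text
time_s: 7.5
eef_pos: [583.6, 57.6, 76.2]
tcp_rot: [[0.139, 0.99, -0.0], [0.99, -0.139, 0.0], [-0.0, -0.0, -1.0]]
force: [-0.4, -0.8, -3.3]
opening: 25.5
```

Emit:
play_rows(plan=[[1,0,0,0.1,0],[1,0,0,0.1,0],[1,0,0,0.1,0],[1,0,0,0.1,0],[1,0,0,0,0],[1,0,0,0,0]])

```text
time_s: 8.0
eef_pos: [583.6, 57.6, 72.2]
tcp_rot: [[0.139, 0.99, -0.0], [0.99, -0.139, 0.0], [-0.0, -0.0, -1.0]]
force: [-0.4, 0.1, -3.7]
opening: 25.3
```

Emit:
play_rows(plan=[[1,0,0,0.1,0],[1,0,0,0.1,0],[1,0,0,0.1,0],[1,0,0,0,0]])

```text
time_s: 8.33
eef_pos: [583.9, 57.7, 69.7]
tcp_rot: [[0.139, 0.99, 0.001], [0.99, -0.139, -0.0], [0.0, 0.001, -1.0]]
force: [-1.2, 1.2, 0.9]
opening: 25.4
```

Emit:
play_rows(plan=[[1,0,0,0.05,0],[1,0,0,0,0],[0.3,0,0,0,0],[0.2,0,0,0,0],[0,0,0,0,0],[-0.3,0,0,0,0],[-0.3,0,0,0,0],[-0.3,0,0,-0.5,0],[-0.3,0,0,-1.5,0],[-0.3,0,0,-3,0],[-0.3,0,0,-3.5,0],[-0.3,0,0,-3.5,0]])

```text
time_s: 9.33
eef_pos: [583.0, 57.6, 189.9]
tcp_rot: [[0.139, 0.99, -0.002], [0.99, -0.139, 0.0], [-0.0, -0.002, -1.0]]
force: [0.2, -0.7, 0.6]
opening: 55.4
```

Emit:
play_rows(plan=[[-0.3,1,0,0,0],[-0.3,1.8,0,0,0],[-0.3,2,0,0,0],[-0.3,2,0,0,0],[-0.3,2,0,0,0],[-0.3,2,0,0,0],[-0.3,2,0,0,0],[-0.3,2,0,0,0],[-0.3,2,0,0,0],[-0.3,1.7,0,0,0],[-0.3,0,0,0,0],[-0.3,0,0,0,0]])

```text
time_s: 10.33
eef_pos: [609.1, 241.6, 188.7]
tcp_rot: [[0.137, 0.991, -0.0], [0.991, -0.137, -0.0], [-0.0, 0.0, -1.0]]
force: [-0.6, -0.2, 0.1]
opening: 55.9
```

Run:
```python
from h import *
a=camera("top")["color"][:,:,::-1];b=camera("side")["color"][:,:,::-1]
a=cv2.resize(a[125:225,150:310],None,fx=4.5,fy=4.5,interpolation=cv2.INTER_CUBIC)[:290]
b=cv2.resize(b[160:260,180:340],None,fx=4.5,fy=4.5,interpolation=cv2.INTER_CUBIC)[:300]
cv2.imwrite("pics/c2.png",np.vstack([a,b]))
```

```text
(no output)
```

View pics/c2.png

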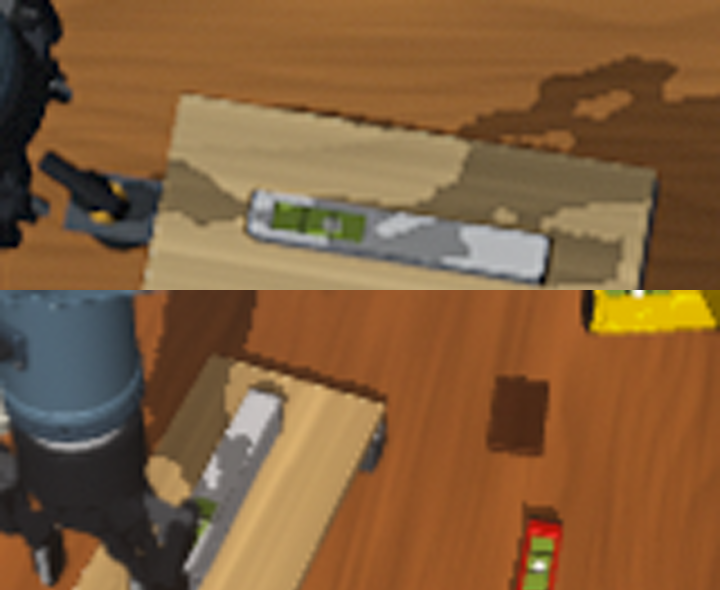

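Top crop: the level stands along the board in its middle, ends at (250,215) and (548,258). The vial spans 274–365 and the bubble is at about (333,225), off towards -y. I'll rectify the vial for a precise reading.

```bash
cat >> h.py <<'E'
def vial(f,name="top",C=(584,57.6),ang=82.05,z=99,s=10,x0=-5,x1=95):
    "rectified strip along the level's x (mm from C), s px/mm"
    c=camera(name); a=np.radians(ang); ux=np.array([np.cos(a),np.sin(a)]); uy=np.array([-ux[1],ux[0]])
    xs=np.arange(x0,x1,1/s/1.0*1.25); ys=np.arange(15,-15,-1.25/s)
    m=np.array([[proj(c,[*(C+x*ux+y*uy),z]) for x in xs] for y in ys],np.float32)
    im=cv2.remap(np.ascontiguousarray(c["color"][:,:,::-1]),m[...,0],m[...,1],cv2.INTER_CUBIC)
    cv2.imwrite("pics/"+f,im); 
    b=im[len(ys)//2-16:len(ys)//2+17].astype(float).mean(0)
    return xs,b
E
python3 - <<'E'
from h import *
xs,b=vial("v1.png")
for x,p in list(zip(xs,b))[::10]: print(round(x,1),p.round().astype(int))
E
```

```text
-5.0 [121 120 118]
-3.8 [119 118 116]
-2.5 [118 116 114]
-1.2 [122 120 119]
0.0 [131 129 129]
1.2 [143 141 141]
2.5 [154 152 152]
3.8 [160 158 157]
5.0 [157 155 153]
6.2 [149 146 145]
7.5 [138 136 135]
8.8 [130 128 127]
10.0 [124 123 122]
11.2 [124 123 122]
12.5 [126 123 122]
13.8 [130 126 125]
15.0 [129 125 124]
16.2 [123 119 118]
17.5 [104 110 107]
18.8 [ 80 102  94]
20.0 [53 97 84]
21.2 [39 99 83]
22.5 [ 34 103  84]
23.8 [ 34 103  85]
25.0 [ 38 103  85]
26.2 [ 39 103  85]
27.5 [ 38 103  85]
28.8 [ 36 100  83]
30.0 [35 97 80]
31.2 [ 54 106  91]
32.5 [ 84 120 109]
33.8 [108 127 121]
35.0 [108 120 115]
36.2 [106 112 109]
37.5 [110 112 111]
38.8 [115 119 118]
40.0 [123 128 127]
41.2 [123 133 129]
42.5 [104 124 118]
43.8 [ 78 109  99]
45.0 [52 99 85]
46.2 [40 97 79]
47.5 [33 97 77]
48.8 [36 98 80]
50.0 [ 39 100  83]
51.2 [ 39 103  84]
52.5 [36 97 79]
53.8 [31 83 67]
55.0 [28 73 59]
56.2 [30 74 61]
57.5 [34 83 68]
58.8 [36 93 77]
60.0 [ 37 100  82]
61.2 [ 40 104  86]
62.5 [ 43 103  86]
63.8 [ 42 102  85]
65.0 [ 40 100  84]
66.2 [37 99 83]
67.5 [37 98 82]
68.8 [36 98 81]
70.0 [29 98 79]
71.2 [30 97 79]
72.5 [51 96 82]
73.8 [80 99 91]
75.0 [106 106 104]
76.2 [118 113 113]
77.5 [125 118 118]
78.8 [122 118 118]
80.0 [118 116 115]
81.2 [115 114 113]
82.5 [120 118 117]
83.8 [133 130 128]
85.0 [139 135 132]
86.2 [134 128 124]
87.5 [117 115 114]
88.8 [ 87  99 106]
90.0 [ 64  89 104]
91.2 [ 58  91 110]
92.5 [ 66  98 117]
93.8 [ 69 100 119]
```

View pics/v1.png

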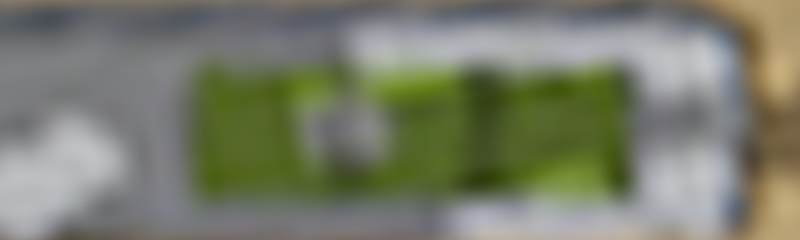

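The vial runs 19.0–73.5 (middle 46.3, right line at 55.3) and the bubble 31.7–43.5, so the bubble stands at about -8.8 mm. That is a 1.1° slope, needing about 1.28 rad = 73° clockwise. I'll grip the handle.

Emit:
play_rows(plan=[[-0.3,0,0,0,5.7],[-0.3,0,0,0,5.7],[-0.3,0,0,0,5.7],[-0.3,0,0,0,5.7],[-0.3,0,0,2,0],[-0.3,0,0,2,0],[-0.3,0,0,2,0],[-0.3,0,0,1.6,0],[-0.3,0,0,1.2,0],[-0.3,0,0,0.8,0],[-0.3,0,0,0,0],[-0.3,0,0,0,0]])

```text
time_s: 11.48
eef_pos: [609.5, 240.5, 93.0]
tcp_rot: [[0.512, 0.859, 0.0], [0.859, -0.512, -0.0], [0.0, 0.0, -1.0]]
force: [-0.4, 0.8, -0.2]
opening: 55.4
```

Emit:
play_rows(plan=[[0.3,0,0,0,0],[0.5,0,0,0,0],[0.7,0,0,0,0],[1,0,0,0,0],[1,0,0,0,0],[1,0,0,0,0],[1,0,0,0,0],[1,0,0,0,0]], grip_force=40)

```text
time_s: 12.15
eef_pos: [607.8, 242.2, 94.1]
tcp_rot: [[0.511, 0.859, -0.002], [0.859, -0.511, 0.002], [0.001, -0.002, -1.0]]
force: [-7.5, 3.3, 6.1]
opening: 13.4
```

Emit:
play_rows(plan=[[1,0,-0.15,0,0],[1,0,-0.15,0,0],[1,0,0,0,0],[1,0,0,0,2]])

```text
time_s: 12.48
eef_pos: [607.8, 242.2, 94.1]
tcp_rot: [[0.541, 0.841, 0.003], [0.841, -0.541, 0.0], [0.001, 0.002, -1.0]]
force: [0.3, -1.3, 6.3]
opening: 13.3
```

Emit:
play_rows(plan=[[1,0,0,0,4],[1,0,0,0,5],[1,0,0,0,5],[1,0,0,0,5],[1,0,0,0,5],[1,0,0,0,5],[1,0,0,0,5],[1,0,0,0,5],[1,0,0,0,5],[1,0,0,0,5],[1,0,0,0,5],[1,0,0,0,4]])

```text
time_s: 13.48
eef_pos: [607.9, 242.0, 94.1]
tcp_rot: [[1.0, -0.017, 0.003], [-0.017, -1.0, -0.0], [0.003, 0.0, -1.0]]
force: [-0.1, -2.5, 6.1]
opening: 13.0
```

Emit:
play_rows(plan=[[1,0,0,0,4],[1,0,0,0,4],[1,0,0,0,3],[1,0,0,0,2],[1,0,0,0,0],[1,0,0,0,0],[1,0,0,0,0],[1,0,0,0,0],[1,0,0,0,0],[1,0,0,0,0],[1,0,0,0,0],[1,0,0,0,0]])

```text
time_s: 14.48
eef_pos: [607.9, 241.9, 94.1]
tcp_rot: [[0.971, -0.238, 0.003], [-0.238, -0.971, -0.0], [0.003, -0.0, -1.0]]
force: [-0.3, -2.5, 6.5]
opening: 13.1
```

Emit:
play_rows(plan=[[1,0,0,0,0],[1,0,0,0,0],[1,0,0,0,0],[1,0,0,0,0],[1,0,0,0,0],[1,0,0,0,0],[1,0,0,0,0],[1,0,0,0,0],[1,0,0,0,0],[1,0,0,0,0],[1,0,0,0,0],[1,0,0,0,0]])

```text
time_s: 15.48
eef_pos: [607.9, 241.9, 94.1]
tcp_rot: [[0.971, -0.238, 0.003], [-0.238, -0.971, -0.0], [0.003, -0.0, -1.0]]
force: [0.3, -1.4, 6.3]
opening: 13.1
```

Run:
```python
from h import *
xs,b=vial("v2.png",z=100)
print(b[(xs>15)&(xs<78)][::12].round().astype(int).tolist()); print(xs[(xs>15)&(xs<78)][::12].round(1).tolist())
```

```text
[[188, 183, 182], [170, 174, 169], [120, 161, 148], [70, 152, 130], [51, 151, 125], [57, 155, 130], [61, 156, 131], [64, 157, 132], [63, 157, 132], [64, 159, 134], [66, 159, 135], [65, 162, 136], [63, 159, 134], [56, 140, 118], [50, 124, 103], [46, 122, 101], [59, 128, 109], [84, 137, 122], [126, 154, 146], [159, 170, 167], [186, 190, 188], [191, 199, 196], [186, 197, 194], [162, 183, 177], [128, 166, 155], [86, 141, 125], [55, 123, 104], [43, 123, 101], [55, 138, 116], [61, 150, 127], [60, 153, 129], [61, 152, 128], [60, 148, 124], [58, 145, 122], [56, 143, 120], [56, 144, 121], [46, 135, 111], [30, 119, 95], [48, 103, 87], [90, 102, 97], [126, 119, 119], [145, 138, 139]]
[15.1, 16.6, 18.1, 19.6, 21.1, 22.6, 24.1, 25.6, 27.1, 28.6, 30.1, 31.6, 33.1, 34.6, 36.1, 37.6, 39.1, 40.6, 42.1, 43.6, 45.1, 46.6, 48.1, 49.6, 51.1, 52.6, 54.1, 55.6, 57.1, 58.6, 60.1, 61.6, 63.1, 64.6, 66.1, 67.6, 69.1, 70.6, 72.1, 73.6, 75.1, 76.6]
```

View pics/v2.png

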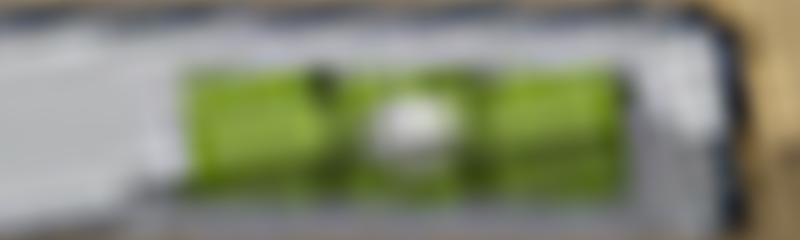

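Lines at 36.9 and 55.2, bubble 41.6–51.2: it stands at +0.4 mm, so it lies between them. Now I release the handle and move over the level.

Emit:
play_rows(plan=[[0.4,0,0,0,0],[0,0,0,0,0],[-0.3,0,0,0,0],[-0.3,0,0,0,0],[-0.3,0,0,0,0],[-0.3,0,0,-1,0],[-0.3,0,0,-2,0],[-0.3,0,0,-2.5,0],[-0.3,0,0,-2.5,0],[-0.3,0,0,-1.6,0],[-0.3,0,0,0,0]])

```text
time_s: 16.45
eef_pos: [609.1, 243.0, 194.4]
tcp_rot: [[0.971, -0.238, 0.009], [-0.238, -0.971, 0.002], [0.008, -0.004, -1.0]]
force: [0.8, 0.7, 0.7]
opening: 55.9
```

Emit:
play_rows(plan=[[0.5,0.21,1.0,0,0],[1,0.21,1.9,0,0],[1,0.21,2,0,0],[1,0.21,2,0,0],[1,0.21,2,0,0],[1,0.21,2,0,0],[1,0.21,2,0,0],[1,0.21,2,0,0],[1,0.21,1.9,0,0],[1,0.22,1.66,0,0],[1,0,0,0,-5.8],[1,0,0,0,0]])

```text
time_s: 17.45
eef_pos: [582.0, 56.3, 187.2]
tcp_rot: [[0.991, -0.137, -0.003], [-0.137, -0.991, 0.0], [-0.003, 0.0, -1.0]]
force: [-0.2, -1.0, -0.5]
opening: 0.1
```

Emit:
play_rows(plan=[[1,0,0,1,0],[1,0,0,1.5,0],[1,0,0,1.5,0],[1,0,0,1.5,0],[1,0,0,1,0],[1,0,0,0.6,0],[1,0,0,0.4,0],[1,0,0,0.2,0],[1,0,0,0,0],[1,0,0,0,0],[1,0,0,0,0]])

```text
time_s: 18.37
eef_pos: [583.8, 58.0, 112.6]
tcp_rot: [[0.99, -0.139, 0.001], [-0.139, -0.99, -0.0], [0.001, -0.0, -1.0]]
force: [-0.2, -0.1, -1.0]
opening: -0.0
```

Run:
```python
from h import *
a=camera("top")["color"][:,:,::-1];b=camera("side")["color"][:,:,::-1]
a=cv2.resize(a[135:215,160:300],None,fx=5,fy=5,interpolation=cv2.INTER_CUBIC)[:290]
b=cv2.resize(b[180:242,180:320],None,fx=5,fy=5,interpolation=cv2.INTER_CUBIC)
cv2.imwrite("pics/c3.png",np.vstack([a,b]))
```

```text
(no output)
```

View pics/c3.png

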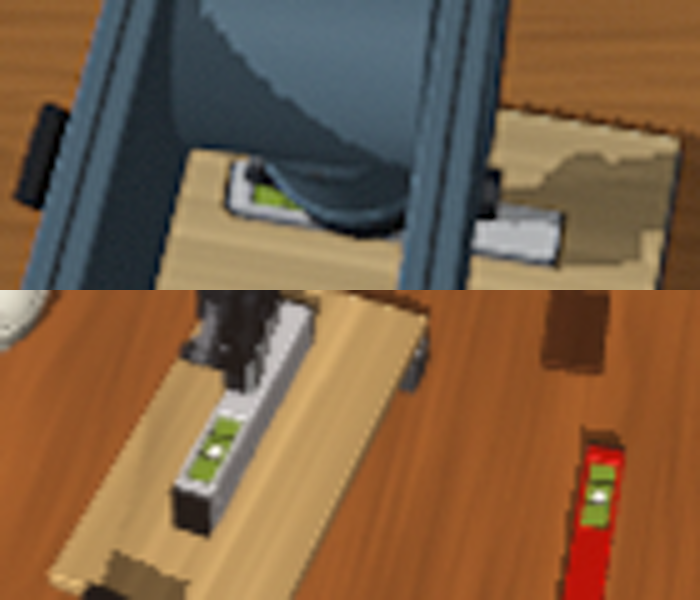

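Side crop: fingertips are over the bar's middle, about (240,380), and the bubble at (215,450) is between the lines. I lower gently.

Emit:
play_rows(plan=[[1,0,0,0.2,0],[1,0,0,0.2,0],[1,0,0,0.2,0],[1,0,0,0.1,0],[1,0,0,0.1,0],[1,0,0,0.1,0],[1,0,0,0.05,0],[1,0,0,0.05,0],[1,0,0,0,0],[1,0,0,0,0]])

```text
time_s: 19.3
eef_pos: [583.3, 58.0, 101.8]
tcp_rot: [[0.99, -0.139, 0.0], [-0.139, -0.99, 0.0], [0.0, -0.0, -1.0]]
force: [-0.4, 0.7, 0.2]
opening: -0.1
```

Emit:
play_rows(plan=[[1,0,0,0.03,0],[1,0,0,0.03,0],[1,0,0,0.03,0],[1,0,0,0.03,0],[1,0,0,0.03,0],[1,0,0,0.03,0],[1,0,0,0,0],[1,0,0,0,0]])

```text
time_s: 19.97
eef_pos: [583.3, 58.0, 100.3]
tcp_rot: [[0.99, -0.139, 0.0], [-0.139, -0.99, -0.0], [0.0, 0.0, -1.0]]
force: [-1.0, 1.1, 2.6]
opening: 0.1
```

Emit:
play_rows(plan=[[1,0,0,0.02,0],[1,0,0,0.02,0],[1,0,0,0.02,0],[1,0,0,0.02,0],[1,0,0,0.02,0],[1,0,0,0,0],[1,0,0,0,0]])

```text
time_s: 20.55
eef_pos: [583.4, 58.0, 100.2]
tcp_rot: [[0.99, -0.138, 0.001], [-0.138, -0.99, -0.0], [0.001, 0.0, -1.0]]
force: [-3.9, -0.0, 10.4]
opening: 0.0
```

Pressing at 10 N, with a small sideways component. I'll relieve that and let it settle.

Emit:
play_rows(plan=[[1,-0.05,0,0,0],[1,-0.05,0,0,0],[1,0,0,0,0],[1,0,0,0,0],[1,0,0,0,0],[1,0,0,0,0],[1,0,0,0,0],[1,0,0,0,0],[1,0,0,0,0],[1,0,0,0,0],[1,0,0,0,0],[1,0,0,0,0]])

```text
time_s: 21.55
eef_pos: [583.3, 58.0, 100.2]
tcp_rot: [[0.99, -0.139, 0.003], [-0.139, -0.99, -0.0], [0.003, -0.0, -1.0]]
force: [-1.0, -0.1, 7.4]
opening: -0.1
```

Emit:
play_rows(plan=[[1,0,0,0,0],[1,0,0,0,0],[1,0,0,0,0],[1,0,0,0,0],[1,0,0,0,0],[1,0,0,0,0],[1,0,0,0,0],[1,0,0,0,0],[1,0,0,0,0],[1,0,0,0,0],[1,0,0,0,0],[1,0,0,0,0]])

```text
time_s: 22.55
eef_pos: [583.3, 58.1, 100.2]
tcp_rot: [[0.99, -0.139, 0.003], [-0.139, -0.99, -0.0], [0.003, -0.0, -1.0]]
force: [-0.8, 0.1, 6.9]
opening: 0.0
```

Run:
```python
from h import *
fs=[]
for i in range(4): camera("top"); fs.append(bot.observe()["force"])
print(np.mean(fs,0))
xs,b=vial("v3.png",name="side",z=100)
```

```text
[-1.07184207  0.23172949  7.50927042]
```

View pics/v3.png

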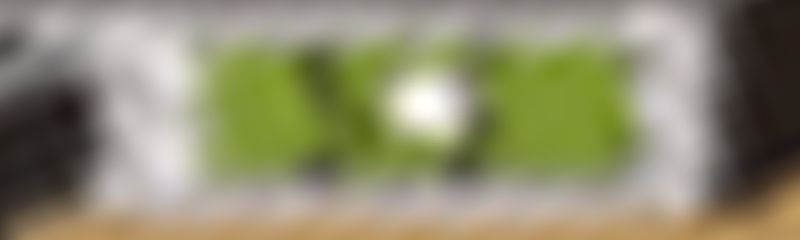

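The pressed side view shows the bubble right of the vial's middle, perhaps +1 to +2 mm, so I'll measure it numerically over averaged frames.

Run:
```python
from h import *
for nm in ["side"]:
    acc=0
    for i in range(3):
        xs,_=vial("m.png",name=nm,z=100); acc=acc+cv2.imread("pics/m.png").astype(float)/3
    for a,b in [(50,65),(85,125),(130,145),(150,165)]:
        p=acc[a:b].mean(0); print(a,b); print([(round(float(x),1),int(q[0]),int(q[1])) for x,q in list(zip(xs,p))[176:560:10]])
```

```text
50 65
[(17.0, 208, 214), (18.2, 183, 198), (19.5, 155, 180), (20.8, 132, 169), (22.0, 115, 165), (23.2, 101, 164), (24.5, 88, 160), (25.8, 79, 155), (27.0, 78, 153), (28.2, 82, 154), (29.5, 85, 154), (30.8, 79, 145), (32.0, 67, 127), (33.2, 58, 109), (34.5, 57, 101), (35.8, 62, 107), (37.0, 69, 123), (38.2, 75, 141), (39.5, 75, 151), (40.8, 69, 151), (42.0, 67, 148), (43.2, 77, 149), (44.5, 91, 151), (45.8, 104, 157), (47.0, 114, 164), (48.2, 117, 170), (49.5, 108, 168), (50.8, 97, 159), (52.0, 88, 145), (53.2, 82, 132), (54.5, 76, 124), (55.8, 68, 123), (57.0, 62, 128), (58.2, 63, 138), (59.5, 73, 150), (60.8, 83, 159), (62.0, 84, 161), (63.2, 77, 159), (64.5, 69, 155)]
85 125
[(17.0, 196, 201), (18.2, 176, 193), (19.5, 147, 181), (20.8, 118, 169), (22.0, 92, 160), (23.2, 69, 153), (24.5, 56, 149), (25.8, 51, 149), (27.0, 49, 149), (28.2, 47, 151), (29.5, 48, 154), (30.8, 50, 154), (32.0, 48, 145), (33.2, 45, 130), (34.5, 42, 114), (35.8, 39, 106), (37.0, 39, 108), (38.2, 37, 114), (39.5, 36, 119), (40.8, 48, 127), (42.0, 77, 143), (43.2, 118, 168), (44.5, 161, 197), (45.8, 199, 223
[... 919 characters left out ...]
47, 148), (64.5, 47, 149)]
150 165
[(17.0, 214, 220), (18.2, 194, 208), (19.5, 164, 191), (20.8, 129, 174), (22.0, 102, 162), (23.2, 86, 156), (24.5, 76, 152), (25.8, 66, 148), (27.0, 63, 147), (28.2, 65, 146), (29.5, 67, 145), (30.8, 65, 140), (32.0, 64, 131), (33.2, 60, 116), (34.5, 54, 102), (35.8, 50, 97), (37.0, 52, 102), (38.2, 57, 113), (39.5, 56, 122), (40.8, 54, 126), (42.0, 56, 131), (43.2, 61, 138), (44.5, 63, 141), (45.8, 61, 138), (47.0, 61, 137), (48.2, 67, 137), (49.5, 74, 133), (50.8, 74, 120), (52.0, 64, 101), (53.2, 52, 90), (54.5, 51, 95), (55.8, 58, 111), (57.0, 62, 126), (58.2, 64, 135), (59.5, 65, 140), (60.8, 65, 143), (62.0, 63, 145), (63.2, 65, 145), (64.5, 66, 146)]
```

The side view reads higher than the top view did, but it looks at a steep angle along the bar, so lines and bubble at different heights shift by parallax. Time allows a clean settled check from the top, so I lift off and go back over the foot.

Emit:
play_rows(plan=[[1,0,0,-0.1,0],[1,0,0,-0.1,0],[1,0,0,-0.3,0],[1,0,0,-1,0],[1,0,0,-2,0],[1,0,0,-2.5,0],[1,0,0,-2,0],[1,0,0,-1,0],[1,0,0,0,0]])

```text
time_s: 23.7
eef_pos: [583.9, 58.1, 192.2]
tcp_rot: [[0.99, -0.139, 0.006], [-0.139, -0.99, -0.001], [0.006, -0.0, -1.0]]
force: [0.7, 0.2, -0.3]
opening: 0.0
```

Emit:
play_rows(plan=[[0.5,0,-1.0,0,0],[0,0,-1.9,0,0],[-0.3,0,-2,0,0],[-0.3,0,-2,0,0],[-0.3,0,-2,0,0],[-0.3,0,-2,0,0],[-0.3,0,-2,0,0],[-0.3,0,-2,0,0],[-0.3,0,-1.9,0,0],[-0.3,-0.1,-1.75,0,0],[-0.3,0,0,0,5.8],[-0.3,0,0,0,0]])

```text
time_s: 24.7
eef_pos: [605.6, 243.8, 186.5]
tcp_rot: [[0.971, -0.239, -0.004], [-0.239, -0.971, -0.001], [-0.004, 0.001, -1.0]]
force: [-0.3, -0.0, -0.2]
opening: 55.7
```

Run:
```python
from h import *
acc=0
for i in range(4):
    xs,_=vial("m.png",z=100); acc=acc+cv2.imread("pics/m.png").astype(float)/4
cv2.imwrite("pics/v4.png",acc)
for a,b in [(60,80),(85,125),(140,165),(165,185)]:
    p=acc[a:b].mean(0); print(a,b); print([(round(float(x),1),int(q[0]),int(q[1])) for x,q in list(zip(xs,p))[260:520:8]])
```

```text
60 80
[(27.5, 135, 165), (28.5, 133, 167), (29.5, 130, 168), (30.5, 125, 165), (31.5, 119, 160), (32.5, 113, 148), (33.5, 104, 132), (34.5, 97, 118), (35.5, 102, 116), (36.5, 111, 125), (37.5, 123, 140), (38.5, 131, 151), (39.5, 131, 157), (40.5, 134, 164), (41.5, 135, 165), (42.5, 135, 164), (43.5, 136, 165), (44.5, 136, 166), (45.5, 134, 166), (46.5, 129, 163), (47.5, 120, 156), (48.5, 112, 148), (49.5, 104, 142), (50.5, 98, 138), (51.5, 97, 135), (52.5, 97, 130), (53.5, 100, 128), (54.5, 108, 129), (55.5, 115, 132), (56.5, 123, 139), (57.5, 126, 147), (58.5, 125, 155), (59.5, 126, 162)]
85 125
[(27.5, 54, 150), (28.5, 53, 152), (29.5, 54, 153), (30.5, 53, 151), (31.5, 54, 151), (32.5, 53, 146), (33.5, 49, 132), (34.5, 44, 115), (35.5, 42, 104), (36.5, 41, 106), (37.5, 43, 116), (38.5, 47, 126), (39.5, 53, 133), (40.5, 63, 139), (41.5, 83, 146), (42.5, 104, 152), (43.5, 124, 158), (44.5, 142, 170), (45.5, 152, 179), (46.5, 154, 183), (47.5, 153, 182), (48.5, 147, 177), (49.5, 132, 169), (50.5, 116, 163), (51.5, 98, 154), (52.5, 75, 138), (53.5, 57, 123), (54.5, 43, 114), (55.5, 36,
[... 643 characters left out ...]
5, 62, 157)]
165 185
[(27.5, 53, 149), (28.5, 52, 144), (29.5, 49, 137), (30.5, 47, 130), (31.5, 44, 123), (32.5, 42, 116), (33.5, 41, 112), (34.5, 40, 109), (35.5, 37, 109), (36.5, 37, 111), (37.5, 38, 120), (38.5, 39, 130), (39.5, 43, 140), (40.5, 49, 146), (41.5, 52, 145), (42.5, 59, 144), (43.5, 68, 144), (44.5, 77, 144), (45.5, 88, 144), (46.5, 96, 145), (47.5, 99, 144), (48.5, 95, 143), (49.5, 87, 144), (50.5, 73, 141), (51.5, 56, 132), (52.5, 42, 120), (53.5, 34, 113), (54.5, 32, 113), (55.5, 36, 118), (56.5, 40, 128), (57.5, 45, 141), (58.5, 50, 152), (59.5, 54, 157)][ WARN:0@8.322] global loadsave.cpp:1063 imwrite_ Unsupported depth image for selected encoder is fallbacked to CV_8U.
```

View pics/v4.png

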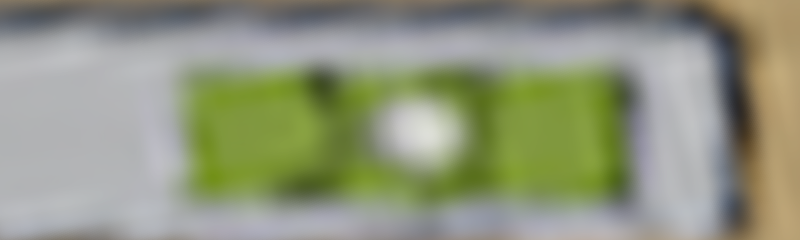

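The settled top view gives lines at about 36 and 55 and the bubble centred at about 47, so +1.0 mm. That is within tolerance, but I'll turn the foot back about 8° for margin before the final press.

Emit:
play_rows(plan=[[-0.3,0,0,1,0],[-0.3,0,0,2,0],[-0.3,0,0,2,0],[-0.3,0,0,2,0],[-0.3,0,0,1.2,0],[-0.3,0,0,0.8,0],[-0.3,0,0,0.4,0],[-0.3,0,0,0,0],[-0.3,0,0,0,0],[-0.3,0,0,0,0]])

```text
time_s: 25.73
eef_pos: [607.9, 242.2, 96.3]
tcp_rot: [[0.971, -0.238, 0.002], [-0.238, -0.971, 0.0], [0.002, -0.001, -1.0]]
force: [0.6, 0.6, -0.2]
opening: 55.3
```

Emit:
play_rows(plan=[[0.3,0,0,0.2,0],[0.5,0,0,0,0],[0.7,0,0,0,0],[1,0,0,0,0],[1,0,0,0,0],[1,0,0,0,0],[1,0,0,0,0],[1,0,0,0,0],[1,0,0,0,-3],[1,0,0,0,-3],[1,0,0,0,-2.5],[1,0,0,0,0]])

```text
time_s: 26.73
eef_pos: [607.1, 242.0, 93.5]
tcp_rot: [[0.996, -0.09, 0.0], [-0.09, -0.996, -0.0], [0.0, 0.0, -1.0]]
force: [-1.5, -0.7, 5.4]
opening: 13.1
```

Emit:
play_rows(plan=[[1,0,0,0,0],[1,0,0,0,0],[1,0,0,0,0],[0.4,0,0,0,0],[0,0,0,0,0],[-0.3,0,0,0,0],[-0.3,0,0,0,0],[-0.3,0,0,-1,0],[-0.3,0,0,-2.5,0],[-0.3,0,0,-3,0],[-0.3,0,0,-3,0],[-0.3,0,0,0,0]])

```text
time_s: 27.73
eef_pos: [610.6, 242.9, 196.1]
tcp_rot: [[0.996, -0.092, 0.012], [-0.092, -0.996, 0.003], [0.012, -0.004, -1.0]]
force: [0.9, 0.4, 0.7]
opening: 55.3
```

Emit:
play_rows(plan=[[-0.3,0,0,0,0],[-0.3,0,0,0,0],[-0.3,0,0,0,0],[-0.3,0,0,0,0],[-0.3,0,0,0,0],[-0.3,0,0,0,0],[-0.3,0,0,0,0],[-0.3,0,0,0,0],[-0.3,0,0,0,0],[-0.3,0,0,0,0],[-0.3,0,0,0,0],[-0.3,0,0,0,0]])

```text
time_s: 28.73
eef_pos: [607.0, 242.0, 188.0]
tcp_rot: [[0.996, -0.092, 0.0], [-0.092, -0.996, 0.0], [0.0, -0.0, -1.0]]
force: [-0.0, 0.2, -0.6]
opening: 55.7
```

```bash
cat >> h.py <<'E'
def meas(name,n=3):
    acc=0
    for i in range(n):
        xs,_=vial("m.png",name=name,z=100); acc=acc+cv2.imread("pics/m.png").astype(float)/n
    for a,b in [(85,125),(130,145),(140,165)]:
        p=acc[a:b].mean(0); B=p[:,0]; G=p[:,1]
        w=(xs>38)&(xs<56); on=xs[w&(B>105)]; 
        l=lambda lo,hi:(lambda k:xs[k][np.argmin(G[k])])((xs>lo)&(xs<hi))
        print(a,"bubble",on.min().round(1),on.max().round(1),on.mean().round(2),"lines",l(33,39).round(1),l(52.5,58).round(1))
E
python3 - <<'E'
from h import *
meas("top")
E
```

```text
85 bubble 41.6 49.9 45.75 lines 35.6 52.9
130 bubble 40.4 51.1 45.75 lines 37.4 53.1
140 bubble 41.1 50.6 45.88 lines 38.1 53.2
```

The bubble moved by -1.15 mm to about -0.2 mm, now well centred. On to the final press.

Emit:
play_rows(plan=[[0.5,-0.07,1.0,0,0],[1,-0.07,1.9,0,0],[1,-0.07,2,0,0],[1,-0.07,2,0,0],[1,-0.07,2,0,0],[1,-0.07,2,0,0],[1,-0.07,2,0,0],[1,-0.07,2,0,0],[1,-0.05,1.9,0,0],[1,-0.05,1.75,0,0],[1,0,0,0,2.7],[1,0,0,0,0]])

```text
time_s: 29.88
eef_pos: [583.1, 56.2, 188.2]
tcp_rot: [[0.99, -0.142, 0.0], [-0.142, -0.99, -0.0], [0.0, 0.0, -1.0]]
force: [1.2, -0.2, -0.3]
opening: -0.1
```

Emit:
play_rows(plan=[[1,0,0,1,0],[1,0,0,1.5,0],[1,0,0,1.5,0],[1,0,0,1.5,0],[1,0,0,1,0],[1,0,0,0.6,0],[1,0,0,0.4,0],[1,0,0,0.2,0],[1,0,0,0,0],[1,0,0,0,0],[1,0,0,0,0]])

```text
time_s: 30.8
eef_pos: [584.0, 57.9, 111.8]
tcp_rot: [[0.99, -0.138, 0.001], [-0.138, -0.99, -0.0], [0.001, -0.0, -1.0]]
force: [0.2, 0.2, 1.0]
opening: 0.0
```

Emit:
play_rows(plan=[[1,0,0,0.2,0],[1,0,0,0.2,0],[1,0,0,0.2,0],[1,0,0,0.2,0],[1,0,0,0.1,0],[1,0,0,0.05,0],[1,0,0,0.05,0],[1,0,0,0,0],[1,0,0,0,0]])

```text
time_s: 31.55
eef_pos: [583.4, 57.9, 101.0]
tcp_rot: [[0.99, -0.139, 0.0], [-0.139, -0.99, -0.0], [0.0, 0.0, -1.0]]
force: [0.5, 0.3, 0.5]
opening: 0.0
```

Emit:
play_rows(plan=[[1,-0.02,0,0.03,0],[1,-0.02,0,0.03,0],[1,-0.02,0,0.03,0],[1,0,0,0.03,0],[1,0,0,0.03,0],[1,0,0,0,0],[1,0,0,0,0]])

```text
time_s: 32.13
eef_pos: [582.8, 58.0, 99.9]
tcp_rot: [[0.99, -0.138, 0.0], [-0.138, -0.99, -0.0], [0.0, 0.0, -1.0]]
force: [-1.3, 0.5, 5.2]
opening: -0.2
```

Emit:
play_rows(plan=[[1,-0.02,0,0.02,0],[1,-0.02,0,0.02,0],[1,-0.02,0,0.02,0],[1,0,0,0.01,0],[1,0,0,0,0],[1,0,0,0,0],[1,0,0,0,0],[1,0,0,0,0],[1,0,0,0,0],[1,0,0,0,0],[1,0,0,0,0],[1,0,0,0,0]])

```text
time_s: 33.13
eef_pos: [582.8, 58.0, 99.9]
tcp_rot: [[0.99, -0.139, 0.002], [-0.139, -0.99, -0.0], [0.002, -0.0, -1.0]]
force: [-2.2, 0.2, 7.9]
opening: -0.1
```

Emit:
play_rows(plan=[[1,-0.02,0,0.02,0],[1,-0.02,0,0.01,0],[1,0,0,0,0],[1,0,0,0,0],[1,0,0,0,0],[1,0,0,0,0],[1,0,0,0,0],[1,0,0,0,0],[1,0,0,0,0],[1,0,0,0,0],[1,0,0,0,0],[1,0,0,0,0]])

```text
time_s: 34.13
eef_pos: [582.8, 58.0, 99.9]
tcp_rot: [[0.99, -0.139, 0.003], [-0.139, -0.99, -0.0], [0.003, -0.0, -1.0]]
force: [-1.5, -0.1, 9.6]
opening: -0.0
```

Run:
```python
from h import *
fs=[]
for i in range(4): camera("top"); fs.append(bot.observe()["force"])
print(np.mean(fs,0))
meas("side")
vial("v5.png",name="side",z=100)
```

```text
[-1.73044947 -0.5966248   8.89872859]
85 bubble 43.0 53.5 48.25 lines 36.8 55.1
130 bubble 45.8 51.0 48.38 lines 38.9 55.0Traceback (most recent call last):
  File "<stdin>", line 5, in <module>
  File "h.py", line 38, in meas
    print(a,"bubble",on.min().round(1),on.max().round(1),on.mean().round(2),"lines",l(33,39).round(1),l(52.5,58).round(1))
                     ~~~~~~^^
    return umr_minimum(a, axis, None, out, keepdims, initial, where)
ValueError: zero-size array to reduction operation minimum which has no identity
```

Force is about 9 N. The side reading moved less than the top one did, so I'll check whether pressing shifts the bubble by comparing with the saved unpressed side picture (c3).

Run:
```python
import h
from h import *
def m(im,tag):
    xs=np.arange(-5,95,.125)
    for a,b in [(85,105),(95,115),(85,125)]:
        p=im[a:b].astype(float).mean(0); B=p[:,0]; w=(xs>38)&(xs<57); o=[]
        base=55; pk=B[w].max(); th=(base+pk)/2; on=xs[w&(B>th)]; o=on.mean(); G=p[:,1]
        l=lambda lo,hi:(lambda k:xs[k][np.argmin(G[k])])((xs>lo)&(xs<hi))
        print(tag,a,b,on.min(),on.max(),o.round(2),"pk",int(pk),"lines",l(32,39),l(52,58))
m(cv2.imread("pics/v3.png"),"pressed old")
vial("v5.png",name="side",z=100); m(cv2.imread("pics/v5.png"),"pressed now")
c3=cv2.imread("pics/c3.png")[290:]
real=h.camera; c=real("side"); im=np.zeros((384,512,3),np.uint8)
im[180:242,180:320]=cv2.resize(c3,(140,62),interpolation=cv2.INTER_AREA)[:,:,::-1]
c=dict(c); c["color"]=im; h.camera=lambda n:c
vial("v6.png",name="side",z=100); m(cv2.imread("pics/v6.png"),"unpressed old")
cv2.imwrite("pics/v56.png",np.vstack([cv2.imread("pics/v5.png"),cv2.imread("pics/v6.png")]))
```

```text
pressed old 85 105 44.0 52.875 48.44 pk 236 lines 35.875 55.375
pressed old 95 115 44.0 52.875 48.44 pk 247 lines 36.0 55.5
pressed old 85 125 44.125 52.875 48.5 pk 234 lines 36.0 55.5
pressed now 85 105 44.125 52.625 48.38 pk 239 lines 36.125 54.875
pressed now 95 115 44.25 52.5 48.38 pk 248 lines 36.75 55.125
pressed now 85 125 44.25 52.5 48.38 pk 235 lines 36.75 55.125
unpressed old 85 105 44.0 53.0 48.5 pk 223 lines 35.75 55.625
unpressed old 95 115 44.0 53.0 48.5 pk 233 lines 36.25 56.0
unpressed old 85 125 44.0 53.0 48.5 pk 221 lines 36.125 55.625
```

View pics/v56.png

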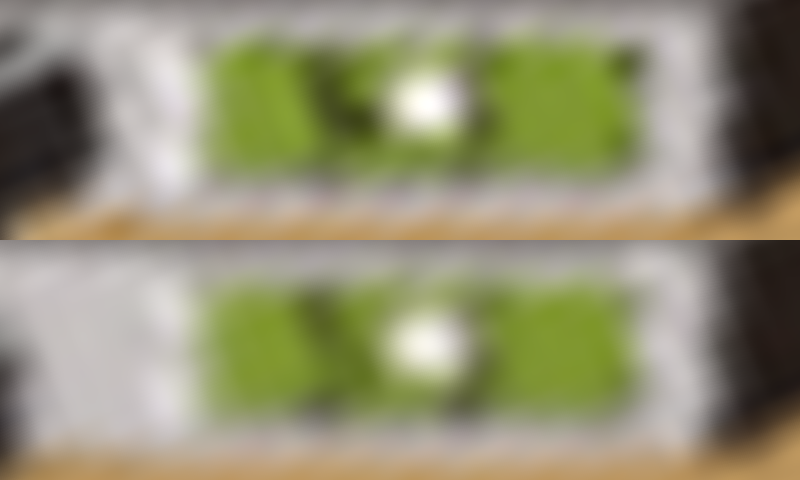

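Pressed and unpressed side readings are the same (48.5 and 48.5), so pressing does not move the bubble. The side view just carries a constant bias of about +2.4 mm from parallax. With that removed, and by the top view, the bubble is at about 0. I'm handing in while pressing.

Run:
```python
from h import *
s=bot.observe(); print(s["time_s"],s["force"],s["eef_pos"])
print(bot.hand_in())
```

```text
34.5833 [-1.68125333  0.05281538  9.42843782] [582.82090381  58.01899296  99.92335278]
the job is handed in; nothing more can be done
None
```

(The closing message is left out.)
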